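# Fit a fresh filter and latch the fume extractor's tray

### The job

Lay the fresh white filter with the green grip flat in the fume unit's open blue-fronted tray, grip upwards. Then push the tray in until its push-push latch takes, let go and make sure that it stays latched instead of springing out again. Leave the spent dark filter and the other things on the bench where they are.

Things in the scene. Friction and masses are not known exactly. Their poses are not given: they have to be found in the camera images.
- unit: White fume filter unit fixed to the bench, 205 mm deep, 170 wide, 82 high, black grille on top, duct stub (80 mm diameter, 50 mm long) on its rear. Origin: bottom centre of its front face; x points from the front face into the unit (the way the tray is pushed in), z up. The tray's slot is 126 mm wide, its upper edge 70 mm above the bench.
- tray (a joint): How far the tray is out, in m, along the unit's -x: 0 = at the inner stop, 0.015 = latched, 0.178 = fully out; starts at 0.15 to 0.173. About 1 N of friction; below 0.067 a spring pushes it out, 7 N at the stop. Pressed to below 0.005 and let go, it latches at 0.015; pressed less, it springs out to about 0.075: push again. Pressing a latched tray to the stop again unlatches it.
- tray_pocket (a point): Centre of the floor of the tray's pocket, 18 mm above the bench; moves with the tray. Its axes are parallel to the unit's. The pocket is 140 mm long (x) by 108 mm wide (y), open at the top; side and rear walls 4 mm thick rise 18 mm above the pocket's floor; at the front the pocket ends at the front plate.
- tray_front (a point): Centre of the outer face of the tray's blue front plate, 39 mm above the bench; moves with the tray. The plate is 150 mm wide, 12 mm thick, from 6 to 72 mm above the bench; its outer face looks along the unit's -x. Latched, the plate stands 15 mm off the unit's front face; at the stop it touches it.
- fresh_filter: The fresh filter cassette: rigid white frame with white pleats, 122 mm long (x) by 94 mm wide (y) by 20 mm thick, 0.2 to 0.35 kg, with a green grip rib along x on the middle of its top: 70 mm long, 18 mm wide, its top 46 mm above the underside. Origin: centre of the underside, z up. It fits the pocket either way round.
- spent_filter: The spent filter, to be left alone: the same shape and size as the fresh one, but grey frame, dark brown pleats and black rib. Origin: centre of the underside. It and the fresh one lie on the bench left and right of the tray, which is where varies.
- foil_rack: Bystander: blue plastic rack, 120 x 160 x 55 mm, with rolls of copper foil that reach 79 mm high. Origin: centre of the underside.
- drink_bottle: Bystander: dark upright drink bottle, 72 mm diameter, 210 mm high. Origin: centre of the underside.
- flux_jar: Bystander: amber jar with a white lid, 64 mm diameter, 55 mm high. Origin: centre of the underside.
There are look-alikes about, which are no part of the job. What is shaped like the fresh_filter but orange is not meant.

How it is judged:
By the outcome, as a careful person would: the job done as asked, in the order asked, and still so for the second after the job is handed in, with the robot touching nothing.
It also fails if it takes over 64 s, if anything falls off the work surface, if the arm or the gripper's body presses on something with over 40 N, if the wrist force passes 120 N, or if a joint passes its speed limit or range.

### The arm

A 7-joint arm with a two-finger parallel gripper is mounted at the origin on the work surface. World frame = base frame: x ahead of the robot, y to its left, z up, the work surface at z = 0. Lengths are in mm, angles in rad, forces in N, time in s.
With the tool pointing down it reaches from about 400 to 850 mm from the base axis. Payload 4.5 kg.
Tool frame: the origin (TCP) lies midway between the tips of the shut fingers; the grasp point (between the pads) lies 19 mm behind it; z points along the fingers, y is the direction in which the jaws open and shut (so a half turn about z gives the same grasp; the last joint's range is limited). The gripper opens to 85 mm and grips with 20 to 120 N. Pads are 22 mm wide; open, the fingers measure 114 mm over their backs; the gripper's body (76 mm by 85 mm) begins 54 mm behind the grasp point. The pads swing forward as they close: fully open they stand 13 mm farther back than shut.
Start: joints at [1.306, 0.689, -0.195, 1.565, 0.157, 0.902, -0.215], TCP at [184.013, -597.322, 231.317] pointing down, gripper open.
Joint ranges: [-3.01, 3.01], [-0.46, 2.08], [-1.47, 1.51], [0.13, 2.56], [-1, 4.14], [0.04, 2.09], [-2.66, 2.66]. Speed limits (rad/s): [2.57, 2.57, 3.14, 3.14, 3.14, 3.14, 3.14].

### API

Orientations are given as a rotation vector (axis times angle).
In Python, from plant import bot gives the robot as it stands. The module is installed in compiled form; this text tells all that it offers.
- The arm moves only by the tool servo_tool, never from a script. Its argument "increments" is a list that holds one entry, the list of rows, each a list of 6 numbers: the shift along the tool's x, y, z as a fraction of full scale, then the turn, a rotation vector about the tool's x, y, z as a fraction of full scale. A call has 1 to 12 rows; each row shifts and turns the commanded pose from where the row before left it, along the tool's axes as they then stand; what a row does not reach is not made up. Full scale, the value 1, is 10 cm for a shift and 1.5 rad for a turn. A row lasts 1/10 s, in which the tool goes at most 50 mm and 8.59 degrees, less where a joint would pass 70% of its speed; a pose out of reach is approached as far as the arm can. A call with a number of a shift or a turn outside -1 to 1 is refused whole. A call with a gripper value outside its range is refused whole. "claw" is the opening, from -1 (shut) to 1 (fully open), set as the call begins (left out, the last holds). The fingers move at their own pace and stop on an object; "newtons" is the grip in N (left out, the last holds). Time passes only in rows, so rows that do not move let the fingers close. It gives the time, the measured TCP pose, the force and the opening at its end, in the units of the state.
- bot.read_state(): the state, without advancing time (a new reading comes with each control period).
- bot.grab_frame(name): name is "scene" or "top" or "wrist"; returns the picture (384x512x3 uint8, red, green, blue); there is no depth.
- bot.camera_info(name): a dict with "fov_y" (degrees; the focal length in pixels is half the picture's height over the tangent of half this angle, whatever the lens; pixels are square), "cx", "cy" (the principal point, pixels), "k1" (the pictures are not rectified: a ray, as slopes to the right and down, at radius r is drawn at 1 + k1 r^2 times it, then the intrinsics apply), "pose" (4x4, takes a point from camera to world coordinates). Camera axes: x right, y down, z forward; pixel columns grow to the right and rows downward; lengths in mm; the calibration is good to about 2 mm. A picture is of the moment at which its call begins: read the wrist's pose just before it. camera_info takes no time and is no camera call; for the wrist camera it gives the pose at the moment of the call.
- bot.job_done(): hands the job in, once; it reports no verdict.
Trained networks look in the newest picture that a camera, given by its name, has taken for a name from the list of things; names that differ only in an ending like _2 or _b are one class to them, and where a whole thing is asked for, a point or a joint stands for the part that bears it (a point fixed in the world has none). Each returns a list of dicts, best first, with "p" (0 to 1); they miss things now and then, are a little off and sometimes report something else, mostly with a low value. They report only what shows in the picture. A call takes as long as a camera call. They do not tell look-alikes from the thing itself.
- bot.recognise(name, camera): "pixel" ([column, row] in pixels, amid what is visible of it).
- bot.place_of(name, camera): "pixel" ([column, row] in pixels: a listed point, or the origin of a listed thing).
The state is a dict: "clock": time; "qpos": joint angles; "qd": joint speeds; "joint_torque": joint torques, N m; "ee_pos": TCP position; "tcp_rot": TCP orientation; "contact_force": force on the tool from outside, world axes, zero at the start; "torque": the same for the moment, N m; "gripper_width": opening from 0.0 (shut) to 1.0 (fully open).
Only numpy, scipy, OpenCV 4.12 (cv2) and the standard library are available. Lean on these libraries where they do the work, as an engineer would, in place of code of your own. Each camera call takes 0.05 s, during which the arm holds its last target.

## Working session

There is one attempt and no reset: what is moved stays moved. The work goes in short steps, Python scripts to look and compute and a tool call to move; the robot and the scene stay as the last step left them, time stands still between calls to the robot, and variables do not carry over. Pictures are saved under pics/ and viewed, and the job is handed in when it is done.

Besides the shell and the picture viewer there is one more tool, called as name([rows], argument=value, ...), one row to a line, values as JSON. servo_tool: Moves the arm, as the interface text tells. Shift numbers are shares of 10 cm and turn numbers shares of 1.5 rad, none past 1 either way. Its arguments: {"type":"object","properties":{"increments":{"type":"array"},"claw":{"type":"number"},"newtons":{"type":"number"}},"required":["increments"]}

```bash
mkdir -p pics
cat > h.py <<'E'
import numpy as np, cv2
from plant import bot
from scipy.spatial.transform import Rotation as R
def save(cam,fn):
    im=bot.grab_frame(cam); cv2.imwrite('pics/'+fn,im[:,:,::-1]); return im
def ray(cam,px,ci=None):
    c=ci or bot.camera_info(cam); f=192/np.tan(np.radians(c['fov_y'])/2)
    u=np.array([(px[0]-c['cx'])/f,(px[1]-c['cy'])/f]); s=u.copy()
    for _ in range(30): s=u/(1+c['k1']*(s@s))
    P=np.array(c['pose']); d=P[:3,:3]@np.array([s[0],s[1],1]); return P[:3,3],d/np.linalg.norm(d)
def onz(cam,px,z,ci=None):
    o,d=ray(cam,px,ci); return o+d*(z-o[2])/d[2]
def proj(cam,p,ci=None):
    c=ci or bot.camera_info(cam); f=192/np.tan(np.radians(c['fov_y'])/2)
    P=np.array(c['pose']); q=P[:3,:3].T@(np.array(p)-P[:3,3]); s=q[:2]/q[2]; s=s*(1+c['k1']*(s@s)); return s*f+[c['cx'],c['cy']]
def tri(rays):
    A=np.zeros((3,3));b=np.zeros(3)
    for o,d in rays:
        M=np.eye(3)-np.outer(d,d);A+=M;b+=M@o
    x=np.linalg.solve(A,b); return x,[np.linalg.norm((np.eye(3)-np.outer(d,d))@(x-o)) for o,d in rays]
E
python3 - <<'E'
from h import *
np.set_printoptions(precision=3,suppress=True)
s=bot.read_state();print(s['clock'],s['ee_pos'],s['tcp_rot'],s['gripper_width'])
for c in('scene','top','wrist'):
    save(c,c+'0.png'); i=bot.camera_info(c); print(c,i['fov_y'],i['cx'],i['cy'],i['k1']);print(np.array(i['pose']))
for c in('scene','top'):
    for n in('fresh_filter','spent_filter','tray_pocket','tray_front','unit'):
        r=bot.place_of(n,c); print(c,n,[(np.round(x['pixel'],1),round(x['p'],2)) for x in r])
print(bot.read_state()['clock'])
E
```

```text
0.0 [ 183.72  -596.687  230.434] [-3.105 -0.468  0.001] 1.0006831634053202
scene 57.97916309031318 251.04268952023426 196.84760393207162 0.03625183242797579
[[  -0.245    0.782   -0.572 1254.031]
 [   0.969    0.206   -0.134  116.189]
 [   0.013   -0.588   -0.809 1028.331]
 [   0.       0.       0.       1.   ]]
top 55.491973061320984 261.36146854776473 193.26027269515174 -0.08853085609001525
[[   0.013   -0.984    0.18   306.025]
 [  -1.      -0.014   -0.005  -34.018]
 [   0.008   -0.18    -0.984 1281.169]
 [   0.       0.       0.       1.   ]]
wrist 62.427806909523476 254.85470103631937 191.03119767248617 -0.0024661953930321355
[[   0.295   -0.91    -0.292  256.65 ]
 [  -0.955   -0.282   -0.087 -574.612]
 [  -0.003    0.305   -0.952  374.186]
 [   0.       0.       0.       1.   ]]
scene fresh_filter [(array([341.7, 213.2]), 0.77), (array([388.9, 192.8]), 0.68)]
scene spent_filter [(array([188.8, 179.3]), 0.86)]
scene tray_pocket [(array([249.8, 196.7]), 0.62)]
scene tray_front [(array([254.2, 173.9]), 0.81)]
scene unit [(array([242. , 217.7]), 0.84)]
top fresh_filter [(array([127. , 236.2]), 0.93), (array([170.1, 197.6]), 0.77)]
top spent_filter [(array([332.6, 202. ]), 0.58), (array([167.8, 197. ]), 0.58)]
top tray_pocket [(array([266.8, 194.6]), 0.95)]
top tray_front [(array([269.8, 219.2]), 0.88)]
top unit [(array([264.7, 173.9]), 0.88)]
0.65
```

View pics/top0.png

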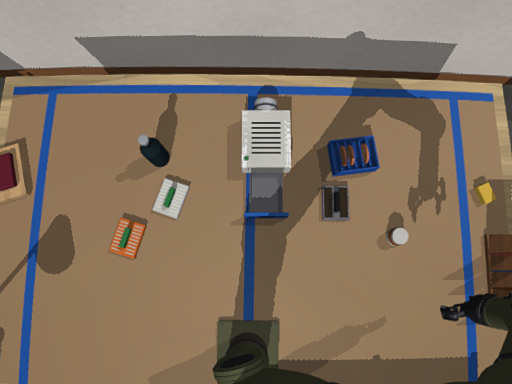

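View pics/scene0.png

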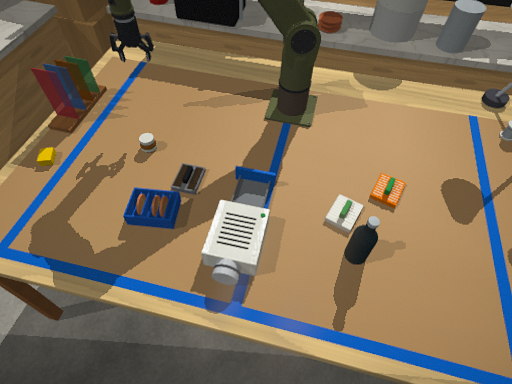

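Run:
```python
from h import *
np.set_printoptions(precision=2,suppress=True)
for n,a,b in (('cand170',(388.9,192.8),(170.1,197.6)),('cand341-170',(341.7,213.2),(170.1,197.6)),('341-127',(341.7,213.2),(127,236.2)),('389-127',(388.9,192.8),(127,236.2)),('spent',(188.8,179.3),(332.6,202)),('pocket',(249.8,196.7),(266.8,194.6)),('front',(254.2,173.9),(269.8,219.2)),('unit',(242,217.7),(264.7,173.9))):
    print(n,tri([ray('scene',a),ray('top',b)]))
```

```text
cand170 (array([504.01, 321.86, 134.84]), [np.float64(68.66319534914332), np.float64(68.6631953491433)])
cand341-170 (array([518.59, 278.43,   7.84]), [np.float64(4.2917018900815185), np.float64(4.291701890081425)])
341-127 (array([404.55, 374.73, -94.23]), [np.float64(87.90070297011232), np.float64(87.90070297011225)])
389-127 (array([379.12, 433.38,  -0.21]), [np.float64(2.0111930160361524), np.float64(2.0111930160361533)])
spent (array([ 511.51, -296.87,    6.91]), [np.float64(2.4423967714261687), np.float64(2.442396771426004)])
pocket (array([533.54, -58.59,   9.12]), [np.float64(1.8008568207204314), np.float64(1.8008568207204503)])
front (array([443.41, -67.13,  31.51]), [np.float64(4.032225523736764), np.float64(4.032225523736761)])
unit (array([614.85, -58.23, -10.52]), [np.float64(5.97120428633392), np.float64(5.971204286333984)])
```

The white filter with the green grip is the fresh one: top (170,197), scene (341,213), about (518,278) in world. The orange look-alike is at top (127,236). The tray is about at (533,-59), open toward the robot, and the bottle stands near the fresh filter. Next I'll plan a wrist look at the tray on the way.

```bash
cat >> h.py <<'E'
def Ry(yaw): # tool down, tool x at yaw (rad)
    return R.from_matrix(np.array([[np.cos(yaw),np.sin(yaw),0],[np.sin(yaw),-np.cos(yaw),0],[0,0,-1]]))
def plan(p,yaw,step=45,turn=7.5,p0=None,r0=None):
    s=bot.read_state(); p0=np.array(s['ee_pos']) if p0 is None else np.array(p0,float); r0=R.from_rotvec(s['tcp_rot']) if r0 is None else r0
    r1=Ry(yaw); p=np.array(p,float); w=(r0.inv()*r1).as_rotvec(); dist=np.linalg.norm(p-p0)
    n=max(1,int(np.ceil(max(dist/step,np.degrees(np.linalg.norm(w))/turn))))
    print('n',n,'dist',dist.round(1),'turn',np.degrees(w).round(1))
    r=r0; P=p0
    for k in range(n):
        d=r.inv().apply((p-p0)/n)/100; print(np.round(np.r_[d,w/n/1.5],3).tolist(),end=',\n'); r=r*R.from_rotvec(w/n)
E
python3 - <<'E'
from h import *
np.set_printoptions(precision=2,suppress=True)
print('bottle',tri([ray('scene',bot.recognise('drink_bottle','scene')[0]['pixel']),ray('top',bot.recognise('drink_bottle','top')[0]['pixel'])]))
for c in('scene','top'):
    r=bot.place_of('drink_bottle',c)[0];print(r, onz(c,r['pixel'],0))
plan([480,-60,300],0.0)
E
```

```text
bottle (array([670.77, 328.91, 102.35]), [np.float64(4.1701084557162975), np.float64(4.170108455716219)])
{'pixel': [354.7, 252.8], 'p': 0.62} [660.05 331.28   0.  ]
{'pixel': [159.6, 159.7], 'p': 0.66} [659.22 331.88   0.  ]
n 14 dist 617.3 turn [ 0.  -0.  17.1]
[0.315, -0.305, -0.049, 0.0, -0.0, 0.014],
[0.308, -0.311, -0.049, 0.0, -0.0, 0.014],
[0.302, -0.318, -0.049, 0.0, -0.0, 0.014],
[0.295, -0.324, -0.049, 0.0, -0.0, 0.014],
[0.288, -0.33, -0.049, 0.0, -0.0, 0.014],
[0.281, -0.336, -0.049, 0.0, -0.0, 0.014],
[0.274, -0.342, -0.049, 0.0, -0.0, 0.014],
[0.266, -0.348, -0.049, 0.0, -0.0, 0.014],
[0.259, -0.354, -0.049, 0.0, -0.0, 0.014],
[0.251, -0.359, -0.049, 0.0, -0.0, 0.014],
[0.243, -0.364, -0.049, 0.0, -0.0, 0.014],
[0.236, -0.369, -0.049, 0.0, -0.0, 0.014],
[0.228, -0.374, -0.049, 0.0, -0.0, 0.014],
[0.22, -0.379, -0.049, 0.0, -0.0, 0.014],
```

servo_tool([
  [[0.31,-0.31,-0.05,0,0,0.014],[0.31,-0.31,-0.05,0,0,0.014],[0.3,-0.32,-0.05,0,0,0.014],[0.3,-0.32,-0.05,0,0,0.014],[0.29,-0.33,-0.05,0,0,0.014],[0.28,-0.34,-0.05,0,0,0.014],[0.27,-0.34,-0.05,0,0,0.014],[0.27,-0.35,-0.05,0,0,0.014],[0.26,-0.35,-0.05,0,0,0.014],[0.25,-0.36,-0.05,0,0,0.014],[0.24,-0.36,-0.05,0,0,0.014],[0.24,-0.37,-0.05,0,0,0.014]],
])

```text
clock: 2.05
ee_pos: [437.7, -134.9, 291.8]
tcp_rot: [3.14, 0.072, 0.001]
contact_force: [0.8, -0.8, -0.4]
gripper_width: 1.0
```

servo_tool([
  [[0.23,-0.37,-0.05,0,0,0.014],[0.22,-0.38,-0.05,0,0,0.014],[0,0,0,0,0,0],[0,0,0,0,0,0]],
])

```text
clock: 2.45
ee_pos: [479.6, -58.8, 301.4]
tcp_rot: [3.141, 0.013, 0.001]
contact_force: [-0.5, -0.8, -0.7]
gripper_width: 0.999
```

Run:
```python
from h import *
np.set_printoptions(precision=2,suppress=True)
s=bot.read_state();print(s['clock'],s['ee_pos'],s['tcp_rot'],s['qd'],s['contact_force'])
import json
ci=bot.camera_info('wrist'); save('wrist','w1.png'); json.dump({k:np.array(v).tolist() for k,v in ci.items()},open('w1.json','w'))
for n,z in(('tray_pocket',18),('tray_front',39),('unit',0)):
    r=bot.place_of(n,'wrist'); print(n,r,[onz('wrist',x['pixel'],z,ci) for x in r])
```

```text
2.45 [479.62 -58.76 301.37] [3.14 0.01 0.  ] [ 0.04 -0.01  0.04  0.03  0.    0.    0.  ] [-0.45 -0.8  -0.67]
tray_pocket [{'pixel': [250.3, 106.5], 'p': 0.91}, {'pixel': [433.9, 124.1], 'p': 0.45}] [array([534.61, -52.3 ,  18.  ]), array([ 514.24, -295.69,   18.  ])]
tray_front [{'pixel': [253.6, 172.9], 'p': 0.78}, {'pixel': [250.1, 107.4], 'p': 0.43}] [array([450.82, -57.33,  39.  ]), array([534.57, -52.37,  39.  ])]
unit [{'pixel': [248.3, 42.6], 'p': 0.94}] [array([613.02, -49.13,   0.  ])]
```

View pics/w1.png

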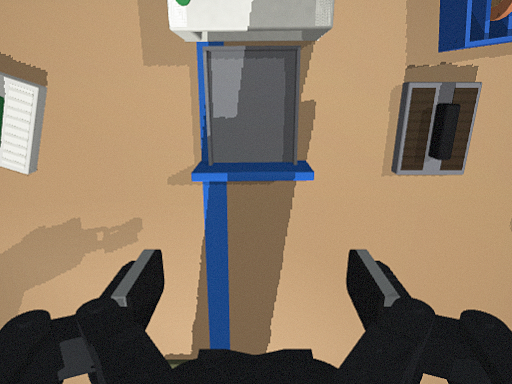

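The wrist picture shows the tray: pocket between columns 203 and 299, rows 45 to 165, plate at rows 163 to 181. Zooming in for exact edges.

Run:
```python
from h import *
im=cv2.imread('pics/w1.png')[20:190,160:340]
cv2.imwrite('pics/w1z.png',cv2.resize(im,None,fx=3.5,fy=3.5,interpolation=cv2.INTER_CUBIC))
```

```text
(no output)
```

View pics/w1z.png

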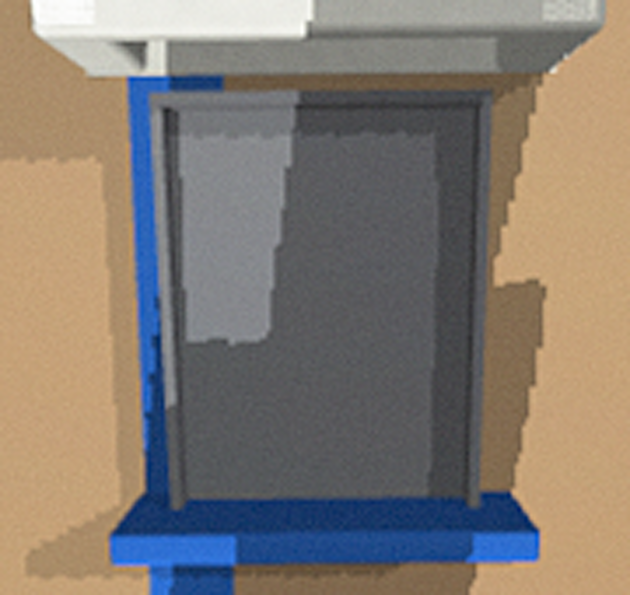

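Run:
```python
from h import *
import json
np.set_printoptions(precision=1,suppress=True)
ci=json.load(open('w1.json')); ci['pose']=np.array(ci['pose'])
for n,(u,v),z in (('inTopL',(112,534),72),('inTopR',(538,529),72),('outTopL',(112,565),72),('outTopR',(539,560),72),('rearL',(150,94),36),('rearR',(492,93),36),('innL',(173,505),36),('innR',(478,505),36),('floorRearL',(177,134),18),('unitTopL',(38,35),82),('unitTopR',(600,22),82)):
    print(n,onz('wrist',(160+u/3.5,20+v/3.5),z,ci))
plan([500,265,300],-0.45)
```

```text
inTopL [459.1  17.3  72. ]
inTopR [ 462.2 -130.2   72. ]
outTopL [447.9  17.9  72. ]
outTopR [ 451.1 -131.3   72. ]
rearL [603.3   3.9  36. ]
rearR [ 604.6 -111.7   36. ]
innL [461.2   1.1  36. ]
innR [ 462.3 -113.9   36. ]
floorRearL [592.4  -2.5  18. ]
unitTopL [613.7  29.3  82. ]
unitTopR [ 618.6 -136.6   82. ]
n 8 dist 327.2 turn [ 0.1  0.  25.9]
[0.028, -0.408, 0.001, 0.0, 0.0, 0.038],
[0.005, -0.409, 0.001, 0.0, 0.0, 0.038],
[-0.019, -0.409, 0.001, 0.0, 0.0, 0.038],
[-0.042, -0.407, 0.001, 0.0, 0.0, 0.038],
[-0.064, -0.404, 0.001, 0.0, 0.0, 0.038],
[-0.087, -0.4, 0.001, 0.0, 0.0, 0.038],
[-0.11, -0.394, 0.001, 0.0, 0.0, 0.038],
[-0.132, -0.387, 0.001, 0.0, 0.0, 0.038],
```

servo_tool([
  [[0.03,-0.41,0,0,0,0.038],[0.005,-0.41,0,0,0,0.038],[-0.02,-0.41,0,0,0,0.038],[-0.04,-0.41,0,0,0,0.038],[-0.065,-0.4,0,0,0,0.038],[-0.085,-0.4,0,0,0,0.038],[-0.11,-0.39,0,0,0,0.038],[-0.13,-0.39,0,0,0,0.038],[0,0,0,0,0,0],[0,0,0,0,0,0],[0,0,0,0,0,0]],
])

```text
clock: 3.75
ee_pos: [501.4, 264.4, 301.1]
tcp_rot: [3.059, -0.707, 0.0]
contact_force: [-1.2, -0.6, -0.3]
gripper_width: 1.003
```

Run:
```python
from h import *
np.set_printoptions(precision=2,suppress=True)
s=bot.read_state();print(s['clock'],s['ee_pos'],s['tcp_rot'],s['qd'],s['contact_force'])
import json
ci=bot.camera_info('wrist'); save('wrist','w2.png'); json.dump({k:np.array(v).tolist() for k,v in ci.items()},open('w2.json','w'))
im=cv2.imread('pics/w2.png'); hsv=cv2.cvtColor(im,cv2.COLOR_BGR2HSV)
m=cv2.inRange(hsv,(45,90,30),(85,255,255)); n,l,st,ce=cv2.connectedComponentsWithStats(m)
for i in range(1,n):
    if st[i,4]>100: print(st[i],ce[i],onz('wrist',ce[i],46,ci))
r=bot.place_of('fresh_filter','wrist');print([(x,onz('wrist',x['pixel'],0,ci)) for x in r])
```

```text
3.75 [501.37 264.43 301.12] [ 3.06 -0.71  0.  ] [ 0.01 -0.01  0.    0.   -0.   -0.   -0.  ] [-1.24 -0.57 -0.28]
[227 121  21  55 758] [237.45 147.92] [515.8  280.39  46.  ]
[183 253  22  48 678] [193.78 276.38] [376.75 421.93  46.  ]
[({'pixel': [237.7, 143.8], 'p': 0.76}, array([514.63, 283.27,   0.  ])), ({'pixel': [196.4, 267.5], 'p': 0.67}, array([366.89, 432.31,   0.  ]))]
```

View pics/w2.png

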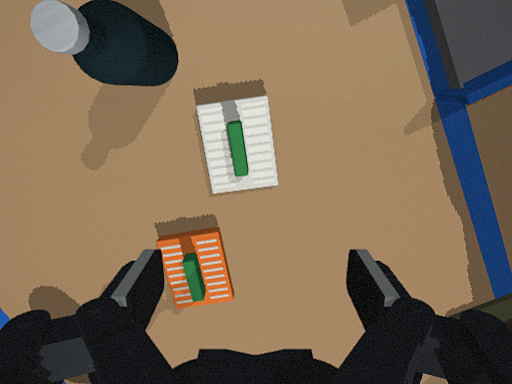

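The white filter is centred near (237,146), with its rib at (237,148). The orange look-alike is at (195,270). Fitting its rectangle and checking height with another view.

```bash
cat > fit.py <<'E'
from h import *
import json,sys
np.set_printoptions(precision=2,suppress=True)
def ld(n):
    ci=json.load(open(n+'.json')); ci['pose']=np.array(ci['pose']); return ci
def white(n,seed):
    im=cv2.imread('pics/%s.png'%n); hsv=cv2.cvtColor(im,cv2.COLOR_BGR2HSV)
    m=cv2.inRange(hsv,(0,0,125),(179,45,255))|cv2.inRange(hsv,(40,60,30),(90,255,255))
    m=cv2.morphologyEx(m,cv2.MORPH_CLOSE,np.ones((9,9),np.uint8))
    k,l,st,ce=cv2.connectedComponentsWithStats(m); i=l[seed[1],seed[0]]
    c=cv2.findContours((l==i).astype(np.uint8),0,2)[0][0]; return c,st[i]
if __name__=='__main__':
    n=sys.argv[1]; seed=(int(sys.argv[2]),int(sys.argv[3])); dz=float(sys.argv[4]) if len(sys.argv)>4 else 0
    ci=ld(n); c,st=white(n,seed); print(st)
    W=np.array([onz('wrist',p[0],20+dz,ci)[:2] for p in c.astype(float)],np.float32)
    r=cv2.minAreaRect(W); print('rect z20',r)
    im=cv2.imread('pics/%s.png'%n); hsv=cv2.cvtColor(im,cv2.COLOR_BGR2HSV); m=cv2.inRange(hsv,(45,90,30),(85,255,255))
    k,l,s2,ce=cv2.connectedComponentsWithStats(m)
    for i in range(1,k):
        if s2[i,4]>200:
            cc=cv2.findContours((l==i).astype(np.uint8),0,2)[0][0].astype(float)
            print('rib z46',cv2.minAreaRect(np.array([onz('wrist',p[0],46+dz,ci)[:2] for p in cc],np.float32)))
E
python3 fit.py w2 250 120
python3 - <<'E'
from h import *
plan([480,265,200],-0.45)
E
```

```text
[ 196   95   82   99 6294]
rect z20 ((513.6658325195312, 281.6651611328125), (94.04212188720703, 121.77012634277344), 71.9565658569336)
rib z46 ((514.66748046875, 280.77276611328125), (17.69990348815918, 69.98247528076172), 71.8572998046875)
rib z46 ((375.4144592285156, 422.3418273925781), (22.117855072021484, 78.07988739013672), 73.82594299316406)
n 3 dist 103.6 turn [ 0.1 -0.  -0.3]
[-0.065, 0.03, 0.338, 0.0, -0.0, -0.001],
[-0.065, 0.03, 0.338, 0.0, -0.0, -0.001],
[-0.065, 0.03, 0.338, 0.0, -0.0, -0.001],
```

Run:
```python
from h import *
plan([514,281,160],-0.316)
```

```text
n 4 dist 142.9 turn [ 0.1 -0.  -7.9]
[0.01, -0.051, 0.353, 0.0, -0.0, -0.023],
[0.012, -0.051, 0.353, 0.0, -0.0, -0.023],
[0.014, -0.05, 0.353, 0.0, -0.0, -0.023],
[0.015, -0.049, 0.353, 0.0, -0.0, -0.023],
```

servo_tool([
  [[0.01,-0.05,0.35,0,0,-0.023],[0.01,-0.05,0.35,0,0,-0.023],[0.015,-0.05,0.35,0,0,-0.023],[0.015,-0.05,0.35,0,0,-0.023],[0,0,0,0,0,0],[0,0,0,0,0,0],[0,0,0,0,0,0]],
])

```text
clock: 4.55
ee_pos: [514.7, 283.2, 163.4]
tcp_rot: [-3.101, 0.492, -0.004]
contact_force: [-0.1, -0.7, 0.7]
gripper_width: 0.996
```

```bash
python3 - <<'E'
from h import *
np.set_printoptions(precision=2,suppress=True)
s=bot.read_state();print(s['clock'],s['ee_pos'],s['tcp_rot'],s['qd'],s['contact_force'])
import json
ci=bot.camera_info('wrist'); save('wrist','w3.png'); json.dump({k:np.array(v).tolist() for k,v in ci.items()},open('w3.json','w'))
# rib centroid from both
a=[]
for n in('w2','w3'):
    c=json.load(open(n+'.json'));im=cv2.imread('pics/%s.png'%n); m=cv2.inRange(cv2.cvtColor(im,cv2.COLOR_BGR2HSV),(45,90,30),(85,255,255))
    k,l,st,ce=cv2.connectedComponentsWithStats(m); i=1+np.argmin([np.hypot(*(ce[j]-proj('wrist',[514.6,280.8,44],c))) if st[j,4]>200 else 1e9 for j in range(1,k)])
    print(ce[i],st[i]); a.append(ray('wrist',ce[i],c))
print(tri(a))
E
python3 fit.py w3 180 160
```

```text
4.55 [514.68 283.21 163.36] [-3.1   0.49 -0.  ] [-0.01 -0.01 -0.   -0.    0.   -0.01  0.  ] [-0.14 -0.75  0.71]
[237.45 147.92] [227 121  21  55 758]
[256.46 179.46] [ 247  140   20   80 1582]
(array([514.56, 281.4 ,  36.24]), [np.float64(0.242840601364985), np.float64(0.24284060136503963)])
[     0      0    512    384 176300]
rect z20 ((463.6140441894531, 300.49786376953125), (604.0311279296875, 399.1910705566406), 72.21988677978516)
rib z46 ((515.7985229492188, 280.5055847167969), (16.783292770385742, 70.2898941040039), 71.56169128417969)
rib z46 ((384.31146240234375, 419.4472961425781), (23.863842010498047, 73.96562957763672), 73.81851196289062)
```

View pics/w3.png

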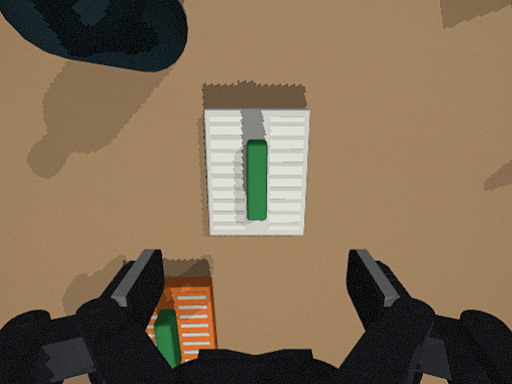

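Run:
```python
from h import *
plan([515,281,25],-0.318)
```

```text
n 4 dist 138.5 turn [-0.2 -0.2  0.2]
[0.002, 0.006, 0.346, -0.0, -0.0, 0.001],
[0.002, 0.006, 0.346, -0.0, -0.0, 0.001],
[0.002, 0.006, 0.346, -0.0, -0.0, 0.001],
[0.002, 0.006, 0.346, -0.0, -0.0, 0.001],
```

servo_tool([
  [[0,0.01,0.35,0,0,0],[0,0.01,0.35,0,0,0],[0,0,0.3,0,0,0],[0,0,0.2,0,0,0],[0,0,0.12,0,0,0],[0,0,0.07,0,0,0],[0,0,0,0,0,0],[0,0,0,0,0,0]],
])

```text
clock: 5.4
ee_pos: [513.6, 281.9, 23.4]
tcp_rot: [-3.102, 0.49, -0.003]
contact_force: [-0.5, 0.1, -0.3]
gripper_width: 0.997
```

Run:
```python
from h import *
s=bot.read_state();print(s['clock'],s['ee_pos'],s['contact_force'])
plan([515,281,24],-0.318)
save('wrist','w4.png')
```

```text
5.4 [513.56082385 281.8938088   23.40125903] [-0.54482141  0.13195805 -0.29740552]
n 1 dist 1.8 turn [-0.1 -0.1  0.3]
[0.016, 0.004, -0.006, -0.001, -0.001, 0.003],
```

View pics/w4.png

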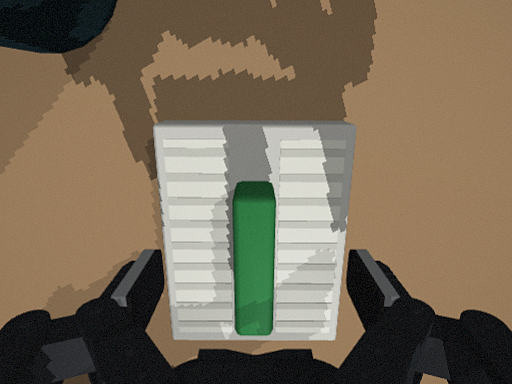

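Rib at (254,258), midway between the fingers and parallel to them. Closing.

servo_tool([
  [[0,0,0,0,0,0],[0,0,0,0,0,0],[0,0,0,0,0,0],[0,0,0,0,0,0],[0,0,0,0,0,0],[0,0,0,0,0,0],[0,0,0,0,0,0],[0,0,0,0,0,0],[0,0,0,0,0,0],[0,0,0,0,0,0]],
], claw=-1, newtons=70)

```text
clock: 6.45
ee_pos: [513.0, 281.8, 22.6]
tcp_rot: [-3.103, 0.49, -0.001]
contact_force: [0.3, 0.6, 4.4]
gripper_width: 0.195
```

servo_tool([
  [[0,0,-0.1,0,0,0],[0,0,-0.3,0,0,0],[0,0,-0.4,0,0,0],[0,0,-0.4,0,0,0],[0,0,-0.2,0,0,0],[0,0,0,0,0,0],[0,0,0,0,0,0]],
])

```text
clock: 7.15
ee_pos: [511.9, 280.8, 161.6]
tcp_rot: [3.102, -0.49, -0.002]
contact_force: [-0.0, -0.2, -3.5]
gripper_width: 0.197
```

Run:
```python
from h import *
s=bot.read_state();print(s['clock'],s['ee_pos'],s['contact_force'],s['gripper_width'],s['torque'])
save('wrist','w5.png')
plan([530,-55,170],0.02,step=35)
```

```text
7.15 [511.94805435 280.81550305 161.5731391 ] [-0.03627005 -0.23983464 -3.51859375] 0.1968851569746456 [-0.00952468  0.03100997 -0.04981148]
n 10 dist 336.2 turn [  0.1   0.2 -19.1]
[0.121, 0.314, -0.009, 0.0, 0.0, -0.022],
[0.111, 0.317, -0.009, 0.0, 0.0, -0.022],
[0.1, 0.321, -0.009, 0.0, 0.0, -0.022],
[0.089, 0.324, -0.009, 0.0, 0.0, -0.022],
[0.078, 0.327, -0.009, 0.0, 0.0, -0.022],
[0.067, 0.329, -0.009, 0.0, 0.0, -0.022],
[0.056, 0.331, -0.009, 0.0, 0.0, -0.022],
[0.045, 0.333, -0.009, 0.0, 0.0, -0.022],
[0.034, 0.334, -0.009, 0.0, 0.0, -0.022],
[0.023, 0.335, -0.009, 0.0, 0.0, -0.022],
```

View pics/w5.png

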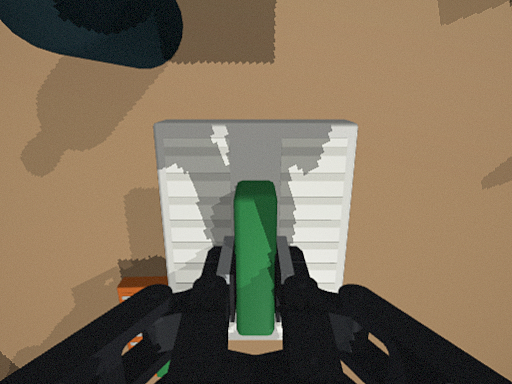

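servo_tool([
  [[0.12,0.31,-0.01,0,0,-0.022],[0.11,0.32,-0.01,0,0,-0.022],[0.1,0.32,-0.01,0,0,-0.022],[0.09,0.32,-0.01,0,0,-0.022],[0.08,0.33,-0.01,0,0,-0.022],[0.065,0.33,-0.01,0,0,-0.022],[0.055,0.33,-0.01,0,0,-0.022],[0.045,0.33,-0.01,0,0,-0.022],[0.03,0.33,-0.01,0,0,-0.022],[0.02,0.33,-0.01,0,0,-0.022],[0,0,0,0,0,0],[0,0,0,0,0,0]],
])

```text
clock: 8.4
ee_pos: [528.6, -53.5, 170.5]
tcp_rot: [-3.141, -0.022, 0.006]
contact_force: [0.1, 0.4, -3.4]
gripper_width: 0.198
```

Run:
```python
from h import *
np.set_printoptions(precision=2,suppress=True)
s=bot.read_state();print(s['clock'],s['ee_pos'],s['tcp_rot'],s['contact_force'],s['gripper_width'])
import json
ci=bot.camera_info('wrist'); json.dump({k:np.array(v).tolist() for k,v in ci.items()},open('w6.json','w'))
save('wrist','w6.png'); save('top','t6.png'); save('scene','s6.png')
plan([529,-55,80],0.02,step=35)
```

```text
8.4 [528.62 -53.54 170.54] [-3.14 -0.02  0.01] [ 0.06  0.41 -3.36] 0.1975713266043981
n 3 dist 91.5 turn [-0.1  0.1 -0.1]
[-0.001, 0.014, 0.305, -0.0, 0.0, -0.0],
[-0.001, 0.014, 0.305, -0.0, 0.0, -0.0],
[-0.002, 0.014, 0.305, -0.0, 0.0, -0.0],
```

View pics/w6.png

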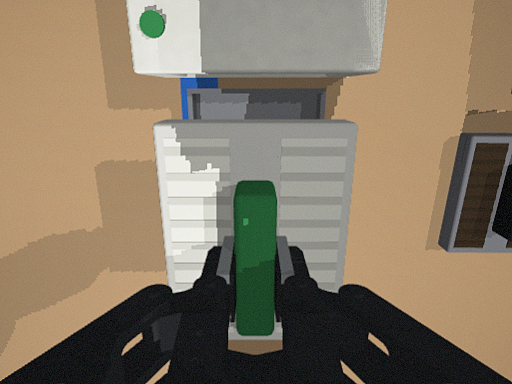

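View pics/s6.png

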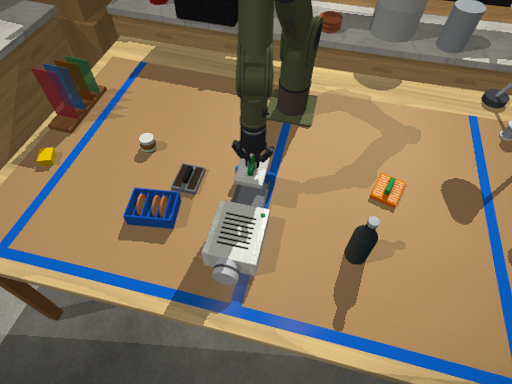

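The filter is level in the hand. Rear wall corners of the tray show at (188,89) and (326,89). Cross-checking against the first measurement.

Run:
```python
from h import *
import json
np.set_printoptions(precision=1,suppress=True)
im=cv2.imread('pics/w6.png')[60:140,140:370]
cv2.imwrite('pics/w6z.png',cv2.resize(im,None,fx=3.4,fy=3.4,interpolation=cv2.INTER_CUBIC))
```

```text
(no output)
```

View pics/w6z.png

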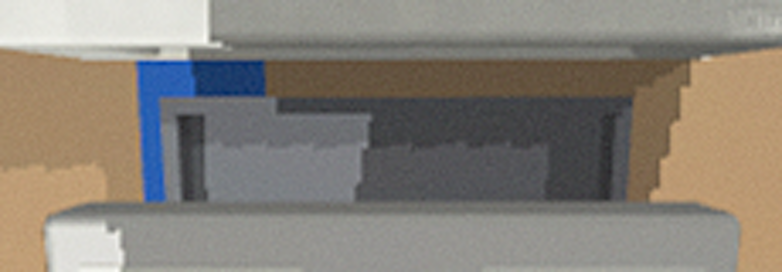

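Run:
```python
from h import *
import json
np.set_printoptions(precision=1,suppress=True)
ci=json.load(open('w6.json')); ci1=json.load(open('w1.json'))
f=lambda u,v:(140+u/3.4,60+v/3.4); g=lambda u,v:(160+u/3.5,20+v/3.5)
print('rearL',onz('wrist',f(160,97),36,ci),'rearR',onz('wrist',f(632,97),36,ci))
print('tri L',tri([ray('wrist',f(160,97),ci),ray('wrist',g(150,94),ci1)]),'R',tri([ray('wrist',f(632,97),ci),ray('wrist',g(492,93),ci1)]))
print('filter top front L',onz('wrist',f(45,220),168,ci),'R',onz('wrist',f(740,215),168,ci))
```

```text
rearL [604.2   4.   36. ] rearR [ 605.9 -111.8   36. ]
tri L (array([604.1,   4.9,  30.8]), [np.float64(0.2386942077434992), np.float64(0.23869420774354688)]) R (array([ 605.7, -113. ,   29. ]), [np.float64(0.3659891671936747), np.float64(0.36598916719375646)])
filter top front L [588.9  -6.9 168. ] R [590.9 -99.5 168. ]
```

Both views agree: pocket centre about (531,-55), filter in hand centred at (529,-53). Lowering.

servo_tool([
  [[0.01,0.015,0.3,0,0,0],[0.01,0,0.3,0,0,0],[0,0,0.3,0,0,0],[0,0,0.15,0,0,0],[0,0,0.1,0,0,0],[0,0,0.06,0,0,0],[0,0,0.04,0,0,0],[0,0,0,0,0,0],[0,0,0,0,0,0],[0,0,0,0,0,0]],
])

```text
clock: 9.55
ee_pos: [532.4, -54.1, 47.9]
tcp_rot: [3.141, 0.026, 0.002]
contact_force: [0.2, -0.7, -3.0]
gripper_width: 0.196
```

Run:
```python
from h import *
s=bot.read_state();print(s['clock'],s['ee_pos'],s['contact_force'],s['gripper_width'],s['torque'])
save('wrist','w7.png')
```

```text
9.55 [532.44915135 -54.07785156  47.92558923] [ 0.1589869  -0.72936759 -3.0233231 ] 0.19606813421511024 [-0.02144841 -0.02404782 -0.01891707]
```

View pics/w7.png

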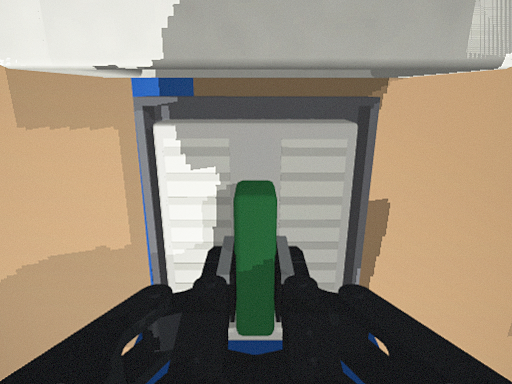

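The filter sits between the side walls, with the rear gap at rows 105–120. Lowering the last 6 mm.

servo_tool([
  [[-0.02,0.0,0.03,0,0,0],[0,0,0.025,0,0,0],[0,0,0.015,0,0,0],[0,0,0,0,0,0],[0,0,0,0,0,0]],
])

```text
clock: 10.1
ee_pos: [530.3, -54.1, 40.6]
tcp_rot: [3.141, 0.026, 0.001]
contact_force: [-0.5, -0.4, 1.2]
gripper_width: 0.195
```

Force went from −3 to +1 N, so it rests on the floor. Release.

servo_tool([
  [[0,0,0,0,0,0],[0,0,0,0,0,0],[0,0,0,0,0,0],[0,0,0,0,0,0],[0,0,0,0,0,0],[0,0,0,0,0,0],[0,0,0,0,0,0],[0,0,0,0,0,0]],
], claw=1)

```text
clock: 10.9
ee_pos: [530.0, -54.0, 40.3]
tcp_rot: [3.141, 0.026, 0.0]
contact_force: [0.6, -0.3, -1.0]
gripper_width: 1.0
```

servo_tool([
  [[0,0,-0.1,0,0,0],[0,0,-0.3,0,0,0],[0,0,-0.4,0,0,0],[0,0,-0.45,0,0,0],[-0.3,0,-0.3,0,0,0],[-0.3,0,0,0,0,0],[0,0,0,0,0,0],[0,0,0,0,0,0]],
])

```text
clock: 11.7
ee_pos: [469.8, -55.2, 196.1]
tcp_rot: [3.141, 0.026, 0.002]
contact_force: [1.0, 0.4, -0.0]
gripper_width: 1.003
```

```bash
python3 - <<'E'
from h import *
import json
s=bot.read_state();print(s['clock'],s['ee_pos'],s['contact_force'],s['gripper_width'])
ci=bot.camera_info('wrist'); json.dump({k:np.array(v).tolist() for k,v in ci.items()},open('w8.json','w'))
save('wrist','w8.png')
E
python3 fit.py w8 200 160 18
```

```text
11.7 [469.84056557 -55.16995079 196.11463463] [ 0.97578276  0.37617103 -0.01242975] 1.002665347368929
[     0      0    512    384 176148]
rect z20 ((508.8126220703125, -278.2875061035156), (102.3631591796875, 63.16975784301758), 1.0174111127853394)
rib z46 ((531.1801147460938, -54.25791549682617), (67.82274627685547, 16.60233497619629), 0.5289701223373413)
```

View pics/w8.png

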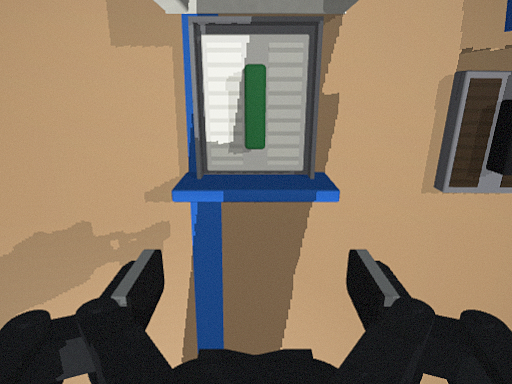

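The filter lies flat in the pocket, grip up: rib (255,107), centred, within the walls. Now shutting the fingers and going in front of the plate.

servo_tool([
  [[-0.3,0,0.2,0,0,0],[-0.3,0.01,0.2,0,0,0],[0,0,0.3,0,0,0],[0,0,0.4,0,0,0],[0,0,0.3,0,0,0],[0,0,0.15,0,0,0],[0,0,0,0,0,0],[0,0,0,0,0,0]],
], claw=-1)

```text
clock: 12.55
ee_pos: [414.7, -59.1, 57.2]
tcp_rot: [3.137, 0.026, -0.006]
contact_force: [-0.2, 0.4, 0.2]
gripper_width: 0.002
```

Run:
```python
from h import *
s=bot.read_state();print(s['clock'],s['ee_pos'],s['tcp_rot'],s['contact_force'],s['gripper_width'],s['qpos'])
save('wrist','w9.png')
```

```text
12.55 [414.71526855 -59.13279736  57.19430859] [ 3.13734346  0.02640551 -0.00631963] [-0.15664993  0.44327624  0.1625154 ] 0.002195087537260008 [ 0.0545716   0.8084794  -0.04272091  2.30350138  0.80304219  0.0488742
 -2.33147808]
```

View pics/w9.png

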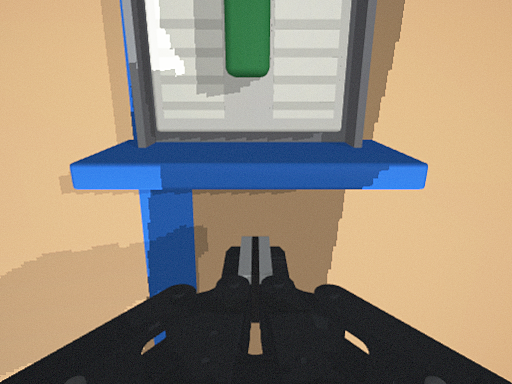

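servo_tool([
  [[0.06,-0.02,0.18,0,0,0],[0.1,0,0,0,0,0],[0.1,0,0,0,0,0],[0.15,0,0,0,0,0],[0.2,0,0,0,0,0],[0.2,0,0,0,0,0],[0.2,0,0,0,0,0],[0.2,0,0,0,0,0],[0,0,0,0,0,0],[0,0,0,0,0,0]],
])

```text
clock: 13.6
ee_pos: [532.9, -56.6, 45.8]
tcp_rot: [3.137, 0.025, -0.013]
contact_force: [-3.1, -0.3, 2.9]
gripper_width: -0.0
```

Run:
```python
from h import *
s=bot.read_state();print(s['clock'],s['ee_pos'],s['tcp_rot'],s['contact_force'],s['torque'])
save('wrist','w10.png')
```

```text
13.6 [532.89803607 -56.55843887  45.79245945] [ 3.13702776  0.02531948 -0.01347307] [-3.09059341 -0.28617836  2.8985006 ] [0.00448306 0.56428657 0.01461993]
```

View pics/w10.png

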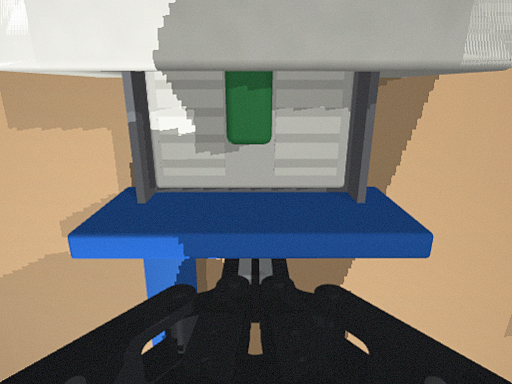

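The tray is sliding in, with the rib passing under the unit's top edge. I'll continue more slowly.

servo_tool([
  [[0.1,0,0.02,0,0,0],[0.1,0,0.02,0,0,0],[0.1,0,0,0,0,0],[0.1,0,0,0,0,0],[0,0,0,0,0,0],[0,0,0,0,0,0]],
])

```text
clock: 14.25
ee_pos: [572.3, -56.0, 40.9]
tcp_rot: [3.136, 0.027, -0.015]
contact_force: [-4.2, -0.7, 2.2]
gripper_width: 0.003
```

Run:
```python
from h import *
s=bot.read_state();print(s['clock'],s['ee_pos'],s['tcp_rot'],s['contact_force'],s['torque'])
save('wrist','w11.png')
```

```text
14.25 [572.26934064 -55.9675217   40.92887698] [ 3.1362152   0.02690261 -0.01536242] [-4.2459228  -0.7016072   2.24283109] [-0.14121486  0.93921002 -0.01136473]
```

View pics/w11.png

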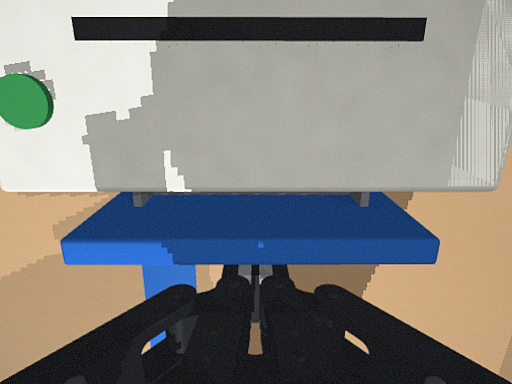

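servo_tool([
  [[0.05,0,0,0,0,0],[0.05,0,0,0,0,0],[0.03,0,0,0,0,0],[0.02,0,0,0,0,0],[0,0,0,0,0,0],[0,0,0,0,0,0]],
])

```text
clock: 14.9
ee_pos: [586.9, -55.7, 40.9]
tcp_rot: [3.136, 0.027, -0.017]
contact_force: [-7.4, -1.0, 3.4]
gripper_width: -0.0
```

servo_tool([
  [[0.01,0,0,0,0,0],[0.01,0,0,0,0,0],[0,0,0,0,0,0]],
])

```text
clock: 15.2
ee_pos: [588.4, -55.7, 40.9]
tcp_rot: [3.136, 0.027, -0.018]
contact_force: [-7.6, -1.1, 5.2]
gripper_width: 0.001
```

servo_tool([
  [[0.01,0,0,0,0,0],[0.01,0,0,0,0,0],[0,0,0,0,0,0]],
])

```text
clock: 15.5
ee_pos: [590.6, -55.7, 40.9]
tcp_rot: [3.136, 0.027, -0.018]
contact_force: [-7.3, -0.4, 4.7]
gripper_width: 0.0
```

servo_tool([
  [[0.01,0,0,0,0,0],[0.01,0,0,0,0,0],[0,0,0,0,0,0]],
])

```text
clock: 15.8
ee_pos: [592.7, -55.6, 40.9]
tcp_rot: [3.136, 0.027, -0.017]
contact_force: [-6.4, -1.5, 4.2]
gripper_width: 0.003
```

Run:
```python
from h import *
save('wrist','w12.png');s=bot.read_state();print(s['clock'],s['ee_pos'],s['contact_force'])
```

```text
15.85 [592.6811742  -55.65766355  40.86593889] [-7.30587007 -0.79443847  4.64278582]
```

View pics/w12.png

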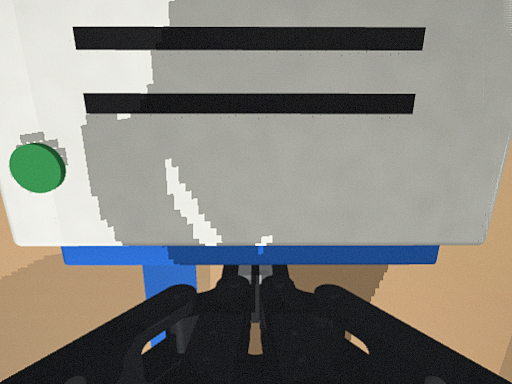

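The plate edge is near the unit's front edge, and the force shows no stop contact yet. Small steps further.

servo_tool([
  [[0.01,0,0,0,0,0],[0,0,0,0,0,0]],
])

```text
clock: 16.05
ee_pos: [593.7, -55.7, 40.9]
tcp_rot: [3.136, 0.027, -0.017]
contact_force: [-6.9, 0.1, 5.0]
gripper_width: -0.001
```

servo_tool([
  [[0.01,0,0,0,0,0],[0,0,0,0,0,0]],
])

```text
clock: 16.25
ee_pos: [594.2, -55.6, 40.9]
tcp_rot: [3.136, 0.027, -0.019]
contact_force: [-8.7, -0.9, 5.8]
gripper_width: -0.003
```

servo_tool([
  [[0.01,0,0,0,0,0],[0,0,0,0,0,0]],
])

```text
clock: 16.45
ee_pos: [594.2, -55.6, 40.8]
tcp_rot: [3.135, 0.027, -0.022]
contact_force: [-10.0, 0.4, 8.6]
gripper_width: 0.002
```

servo_tool([
  [[0.02,0,0,0,0,0],[0,0,0,0,0,0]],
])

```text
clock: 16.65
ee_pos: [594.1, -55.7, 40.7]
tcp_rot: [3.134, 0.028, -0.028]
contact_force: [-15.5, -0.1, 10.8]
gripper_width: -0.001
```

At the stop (594 does not advance, force climbs to 15 N). Now withdrawing.

servo_tool([
  [[-0.05,0,0,0,0,0],[-0.05,0,0,0,0,0],[-0.1,0,0,0,0,0],[-0.2,0,0,0,0,0],[-0.3,0,0,0,0,0],[-0.4,0,0,0,0,0],[0,0,0,0,0,0],[0,0,0,0,0,0]],
])

```text
clock: 17.45
ee_pos: [490.9, -56.5, 42.2]
tcp_rot: [3.138, 0.028, -0.008]
contact_force: [1.2, 0.7, 0.3]
gripper_width: 0.001
```

Run:
```python
from h import *
import json
s=bot.read_state();print(s['clock'],s['ee_pos'],s['contact_force'])
ci=bot.camera_info('wrist'); json.dump({k:np.array(v).tolist() for k,v in ci.items()},open('w13.json','w'))
save('wrist','w13.png')
```

```text
17.45 [490.89886666 -56.45354011  42.18831565] [1.17397306 0.69406039 0.31521603]
```

View pics/w13.png

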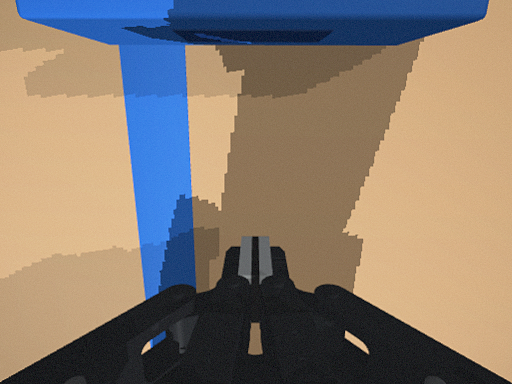

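The plate stayed far in (bottom edge at row 45). Raising the wrist to measure the gap.

servo_tool([
  [[0,0,-0.3,0,0,0],[0,0,-0.45,0,0,0],[0,0,-0.45,0,0,0],[0,0,-0.45,0,0,0],[0,0,-0.45,0,0,0],[0,0,-0.3,0,0,0],[0,0,0,0,0,0],[0,0,0,0,0,0],[0,0,0,0,0,0]],
])

```text
clock: 18.4
ee_pos: [491.9, -56.2, 280.8]
tcp_rot: [3.138, 0.026, -0.012]
contact_force: [-0.6, 0.3, -1.1]
gripper_width: 0.001
```

Run:
```python
from h import *
import json
s=bot.read_state();print(s['clock'],s['ee_pos'],s['contact_force'])
ci=bot.camera_info('wrist'); json.dump({k:np.array(v).tolist() for k,v in ci.items()},open('w14.json','w'))
im=save('wrist','w14.png'); save('top','t14.png'); save('scene','s14.png')
cv2.imwrite('pics/w14z.png',cv2.resize(im[20:190,160:340,::-1],None,fx=3.4,fy=3.4,interpolation=cv2.INTER_CUBIC))
print(bot.place_of('tray_front','wrist'),bot.read_state()['clock'])
```

```text
18.4 [491.93317395 -56.19692875 280.83027303] [-0.58875941  0.31521772 -1.11707792]
[{'pixel': [251.1, 70.0], 'p': 0.78}] 18.6
```

View pics/w14.png

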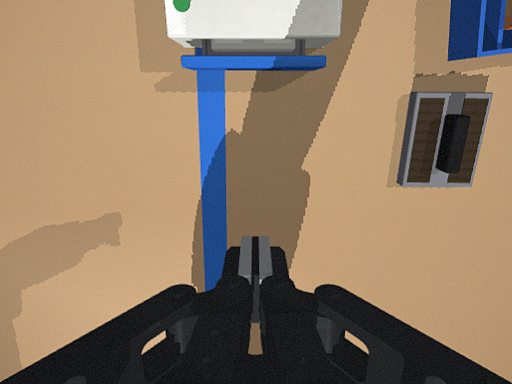

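View pics/s14.png

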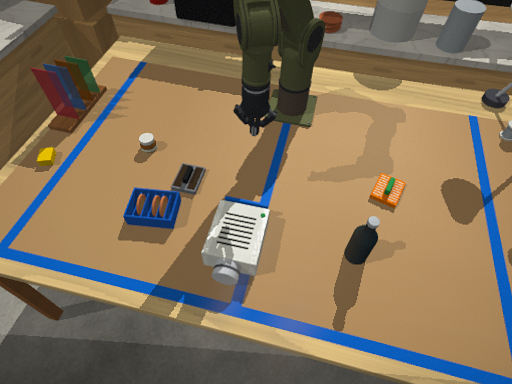

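View pics/t14.png

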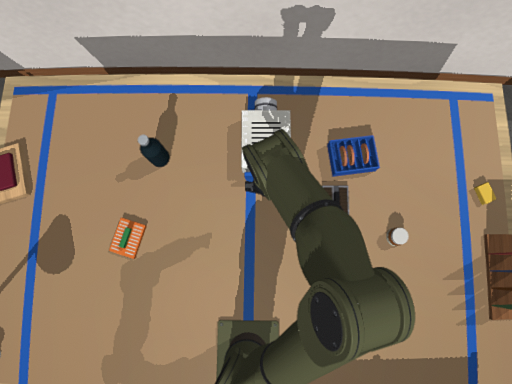

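Run:
```python
from h import *
import json
ci=json.load(open('w14.json'))
for n,p,z in (('plate inner top L',(182,56.5),72),('R',(326,56.5),72),('outer top L',(182,68),72),('R',(326,67.5),72)): print(n,onz('wrist',p,z,ci).round(1))
```

```text
plate inner top L [597.4  19.5  72. ]
R [ 599.9 -128.2   72. ]
outer top L [586.4  20.1  72. ]
R [ 589.4 -129.1   72. ]
```

View pics/w14z.png

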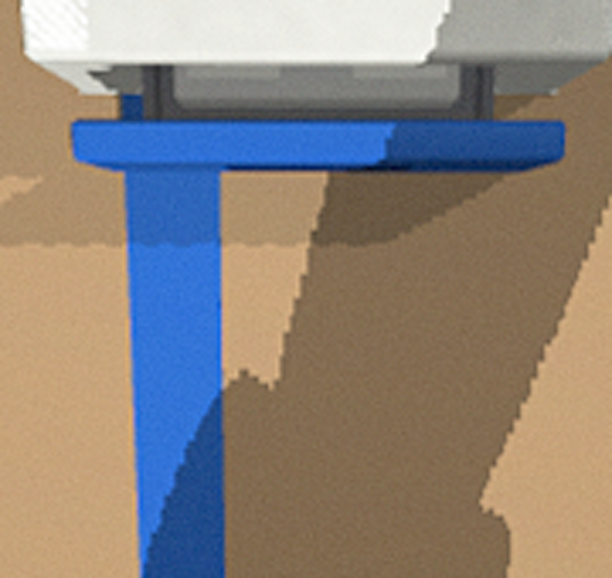

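The plate stands about 16–17 mm off the unit (latched is 15, sprung would be 75). I'll wait a second and check again.

servo_tool([
  [[0,0,0,0,0,0],[0,0,0,0,0,0],[0,0,0,0,0,0],[0,0,0,0,0,0],[0,0,0,0,0,0],[0,0,0,0,0,0],[0,0,0,0,0,0],[0,0,0,0,0,0],[0,0,0,0,0,0],[0,0,0,0,0,0]],
])

```text
clock: 19.6
ee_pos: [492.0, -56.0, 281.7]
tcp_rot: [3.137, 0.026, -0.011]
contact_force: [-0.2, 0.5, 0.0]
gripper_width: 0.002
```

Run:
```python
from h import *
a=cv2.imread('pics/w14.png').astype(int); b=save('wrist','w15.png')[:,:,::-1].astype(int)
print('plate region diff',abs(a-b)[30:90,170:340].mean(), bot.place_of('tray_front','wrist'))
s=bot.read_state();print(s['clock'],s['contact_force']); print(bot.job_done())
```

```text
plate region diff 5.04218954248366 [{'pixel': [253.8, 67.6], 'p': 0.93}]
19.7 [-0.51198482 -0.29923448 -0.30216384]
the job is handed in; nothing more can be done
None
```

The fresh white filter is lying flat in the tray with its green grip up. The tray is pushed in and latched, and I handed the job in at 19.7 s of the 64 s allowed.

- **Filter:** After release, the wrist picture showed it flat inside the pocket walls. The rib was centred at (531, -54), against a measured pocket centre of (531, -55).
- **Push:** I pushed the plate with shut fingers until the tool stopped advancing at x ≈ 594 mm and the force climbed to about 15 N, then backed off.
- **Latch:** About 1.5 s after letting go, the plate stood 16–17 mm off the unit. Latched is 15 mm and sprung out about 75 mm. A second later the tray front still read the same position to within 3 pixels, and the wrist force was near zero. I judged that from the network's reading and did not view the last picture.
- **Other things:** I moved nothing else on purpose. The spent filter, rack, jar, bottle and orange look-alike looked unmoved in the last scene picture.
- **Disagreements:** The networks' first estimates from the fixed cameras were up to about 10 mm off the wrist measurements in y and z. I used the wrist measurements, which two views confirmed to about 2 mm in x and y. The triangulated heights were rougher: the tray wall read 29–31 mm (stated 36 mm) and the rib 36 mm (mid-rib, top 46 mm). I therefore used the stated heights, which the apparent sizes matched.

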